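# Find the rocking corner and press its shim flat

### The arm

A 6-joint arm with a two-finger parallel gripper is mounted at the origin on the work surface; the furniture and walls round the work are solid. World frame = base frame: x ahead of the robot, y to its left, z up, the work surface at z = 0. Lengths are in m, angles in degrees, forces in N, time in s.
With the tool pointing down it reaches from about 0.375 to 0.9 m from the base axis. Payload 3.1 kg.
Tool frame: the origin (TCP) lies at the very end of the fingers, on their centre line; the grasp point (between the pads) lies 19 mm behind it (bot.hold_point_z is the z of the grasp point in the tool frame, in m); z points along the fingers, y is the direction in which the jaws open and shut (so a half turn about z gives the same grasp; the last joint's range is limited). The gripper opens to 87 mm and grips with 3 to 60 N. Pads are 19 mm wide; open, the fingers measure 117 mm over their backs; the gripper's body (75 mm by 190 mm) begins 51 mm behind the grasp point.
Start: joints at [58.298, 30.224, 82.088, -0, 67.689, -10.227], TCP at [0.229, 0.582, 0.223] pointing down, gripper open.
Joint ranges: [-176.69, 176.69], [-43.24, 126.21], [12.49, 139.97], [-82, 262], [0, 151.66], [-163.58, 163.58]. Speed limits (degrees/s): [159.86, 159.86, 180, 180, 180, 180].

### API

Orientations are given as a 3x3 rotation matrix whose columns are the frame's x, y, z axes.
In Python, from rig import bot gives the robot as it stands.
- The arm moves only by the tool servo_tool, never from a script. Its argument "increments" is a list of rows, each a list of 3 entries, a list of its own where there are three numbers: the closure, from 0 (fully open) to 1 (shut), then the shift along the tool's x, y, z in mm, then the turn about the tool's z in degrees. In form: [[claw, [x, y, z], turn], ...]. A call has 1 to 5 rows; each row shifts and turns the commanded pose from where the row before left it, along the tool's axes as they then stand; what a row does not reach is not made up. A row lasts 1/8 s, in which the tool goes at most 62.5 mm and 10.7 degrees, less where a joint would pass 70% of its speed; a pose out of reach is approached as far as the arm can. A call with a gripper value outside its range is refused whole. The fingers move at their own pace and stop on an object; the grip force is fixed at half the most. Time passes only in rows, so rows that do not move let the fingers close. It gives the time, the measured TCP pose, the force and the opening at its end, in the units of the state.
- bot.read_state(): the state, without advancing time (a new reading comes with each control period).
- bot.capture(name): name is "side" or "top"; returns (picture, depth): 480x640x3 uint8, blue, green, red; 480x640 float32, m along the optical axis (not along the pixel's ray), 0 where there is no reading.
- bot.camera_info(name): a dict with "K" (3x3 intrinsics, pixels), "R" (3x3) and "t" (3): a world point X has camera coordinates R X + t. Camera axes: x right, y down, z forward; pixel columns grow to the right and rows downward; lengths in m; the calibration is good to about 2 mm. A picture is of the moment at which its call begins. camera_info takes no time and is no camera call.
- bot.hand_in(): hands the job in, once; it reports no verdict.
Trained networks look in the newest picture that a camera, given by its name, has taken for a name from the list of things; names that differ only in an ending like _2 or _b are one class to them, and where a whole thing is asked for, a point or a joint stands for the part that bears it (a point fixed in the world has none). Each returns a list of dicts, best first, with "p" (0 to 1); they miss things now and then, are a little off and sometimes report something else, mostly with a low value. They report only what shows in the picture. A call takes as long as a camera call. They do not tell look-alikes from the thing itself.
- bot.find_in(camera, thing): "bbox" ([left, top, right, bottom] in pixels, round what is visible of it).
- bot.trace(camera, thing): "region" (480x640 bool, what is visible of it) and "bbox" ([left, top, right, bottom] in pixels, round what is visible of it).
The state is a dict: "time_s": time; "joint_positions": joint angles; "qvel": joint speeds; "tau": joint torques, N m; "position": TCP position; "tcp_rot": TCP orientation; "force": force on the tool from outside, world axes, zero at the start; "moment": the same for the moment, N m; "opening": opening from 0.0 (shut) to 1.0 (fully open).
Only numpy, scipy, OpenCV 4.12 (cv2) and the standard library are available. Lean on these libraries where they do the work, as an engineer would, in place of code of your own. Each camera call takes 0.05 s, during which the arm holds its last target.

### The job

One corner of the aluminium plate rocks, and it must stand solid before the next test cylinder goes on it. With the closed fingers press down on its corners, one after another, until you find the one that gives way, let it come back up, then press the tab of that corner's steel shim down flat. Leave the other three shims standing up, do not grasp, lift or shift the plate, and leave the things round about alone.

Things in the scene. Friction and masses are not known exactly. Their poses are not given: they have to be found in the camera images.
- frame: fixed grey foot frame under the plate, two rails along its y, 170 x 326 mm over all; origin at its middle on the table, x roughly away from the robot, y to the left (turned by up to about 13 degrees); it carries four alike posts that bear the plate, four shims and four witness pins. Which corner has the springy post changes from run to run
- plate: loose aluminium plate, 150 (x) x 200 (y) x 10 mm, 1 kg, low steel disc in its middle (72 mm across, 4 high). Lies level on four posts; origin at the centre of its underside, 32 mm above the table, axes as the frame's. One corner rocks: pressed over its post with 4 to 6 N it sinks 4 mm, stops, and springs back when let go (the opposite corner rises meanwhile). The other three do not sink.
- corner_1 (a point): place to press, on the plate's top face over the post (62 mm in x and 80 mm in y from the middle) of its far left corner (+x, +y of the frame), 42 mm above the table at rest; moves with the plate. Its shim is shim_1
- corner_2 (a point): place to press, on the plate's top face over the post (62 mm in x and 80 mm in y from the middle) of its far right corner (+x, -y of the frame), 42 mm above the table at rest; moves with the plate. Its shim is shim_2
- corner_3 (a point): place to press, on the plate's top face over the post (62 mm in x and 80 mm in y from the middle) of its near right corner (-x, -y of the frame), 42 mm above the table at rest; moves with the plate. Its shim is shim_3
- corner_4 (a point): place to press, on the plate's top face over the post (62 mm in x and 80 mm in y from the middle) of its near left corner (-x, +y of the frame), 42 mm above the table at rest; moves with the plate. Its shim is shim_4
- shim_1 (a joint): the far left corner's shim, a steel strip 24 x 4 mm hinged at the plate's edge (hinge 108 mm out from the frame's middle, 26 mm up); its tab reaches 50 mm beyond the hinge to the frame's +y. In rad: 0 to 0.05 = tab up at 23 degrees, 0.40 = flat (level, end stop). Stiff: 4 to 5 N on the tab turns it, and it stays where left. Flat, its heel takes up that corner's play
- shim_1_tab (a point): point on the top face of the tab of shim_1, 36 mm out from its hinge: place to press it. About 42 mm above the table when up, 28 mm when flat; moves with the tab
- shim_2 (a joint): the far right corner's shim, a steel strip 24 x 4 mm hinged at the plate's edge (hinge 108 mm out from the frame's middle, 26 mm up); its tab reaches 50 mm beyond the hinge to the frame's -y. In rad: 0 to 0.05 = tab up at 23 degrees, 0.40 = flat (level, end stop). Stiff: 4 to 5 N on the tab turns it, and it stays where left. Flat, its heel takes up that corner's play
- shim_2_tab (a point): point on the top face of the tab of shim_2, 36 mm out from its hinge: place to press it. About 42 mm above the table when up, 28 mm when flat; moves with the tab
- shim_3 (a joint): the near right corner's shim, a steel strip 24 x 4 mm hinged at the plate's edge (hinge 108 mm out from the frame's middle, 26 mm up); its tab reaches 50 mm beyond the hinge to the frame's -y. In rad: 0 to 0.05 = tab up at 23 degrees, 0.40 = flat (level, end stop). Stiff: 4 to 5 N on the tab turns it, and it stays where left. Flat, its heel takes up that corner's play
- shim_3_tab (a point): point on the top face of the tab of shim_3, 36 mm out from its hinge: place to press it. About 42 mm above the table when up, 28 mm when flat; moves with the tab
- shim_4 (a joint): the near left corner's shim, a steel strip 24 x 4 mm hinged at the plate's edge (hinge 108 mm out from the frame's middle, 26 mm up); its tab reaches 50 mm beyond the hinge to the frame's +y. In rad: 0 to 0.05 = tab up at 23 degrees, 0.40 = flat (level, end stop). Stiff: 4 to 5 N on the tab turns it, and it stays where left. Flat, its heel takes up that corner's play
- shim_4_tab (a point): point on the top face of the tab of shim_4, 36 mm out from its hinge: place to press it. About 42 mm above the table when up, 28 mm when flat; moves with the tab
- pin_1 (a joint): brass witness pin, 5 mm thick, upright in the frame under the plate's far left corner, touching its underside. In m: 0 = up, as at the start; pushed down about 0.004 when that corner sinks, and it stays down (about 0.6 N of friction). Not to be handled
- pin_2 (a joint): brass witness pin, 5 mm thick, upright in the frame under the plate's far right corner, touching its underside. In m: 0 = up, as at the start; pushed down about 0.004 when that corner sinks, and it stays down (about 0.6 N of friction). Not to be handled
- pin_3 (a joint): brass witness pin, 5 mm thick, upright in the frame under the plate's near right corner, touching its underside. In m: 0 = up, as at the start; pushed down about 0.004 when that corner sinks, and it stays down (about 0.6 N of friction). Not to be handled
- pin_4 (a joint): brass witness pin, 5 mm thick, upright in the frame under the plate's near left corner, touching its underside. In m: 0 = up, as at the start; pushed down about 0.004 when that corner sinks, and it stays down (about 0.6 N of friction). Not to be handled
- moisture_tin: lidded white round tin, 55 mm across, 34 mm high, left of the frame; loose bystander, origin at the centre of its underside
- loading_pad: brass block, 34 x 34 x 20 mm, behind the frame; loose bystander, origin at the centre of its underside
- cap_screw: lying steel cap screw, 28 mm long, 9 mm thick, in front of the frame; loose bystander, origin at the centre of its underside
- spatula: wooden-handled spatula, 192 mm long, lying right of the frame; loose bystander, origin at the centre of its underside
- beaker: small empty beaker, 45 mm across, 61 mm high, far left; loose bystander, origin at the centre of its underside
Mind the look-alikes: they are no part of the job. There is more than one size of the plate; the job needs the largest.

How it is judged:
By the outcome, as a careful person would: the job done as asked, in the order asked, and still so for the second after the job is handed in, with the robot touching nothing.
It also fails if it takes over 54 s, if anything falls off the work surface, if the arm or the gripper's body presses on something with over 40 N, if the wrist force passes 120 N, or if a joint passes its speed limit or range.

## Working session

There is one attempt and no reset: what is moved stays moved. The work goes in short steps, Python scripts to look and compute and a tool call to move; the robot and the scene stay as the last step left them, time stands still between calls to the robot, and variables do not carry over. Pictures are saved under pics/ and viewed, and the job is handed in when it is done.

Besides the shell and the picture viewer there is one more tool, called after "Emit:" as name(argument=value, ...) on one line, values as JSON. servo_tool: Moves the arm, as the interface text tells. Its arguments: {"type":"object","properties":{"increments":{"type":"array","items":{"type":"array"}}},"required":["increments"]}

```bash
mkdir -p pics; ls
cat > h.py <<'E'
import numpy as np,cv2
from rig import bot
def cap(n,f):
    im,d=bot.capture(n); cv2.imwrite('pics/'+f,im); np.save('pics/'+f[:-4]+'_d.npy',d); return im,d
def world(n,u,v,z):
    c=bot.camera_info(n);K,R,t=map(np.array,(c['K'],c['R'],c['t']))
    C=-R.T@t; r=R.T@np.linalg.inv(K)@np.array([u,v,1.]); return C+r*(z-C[2])/r[2]
def dep(n,u,v,d):
    c=bot.camera_info(n);K,R,t=map(np.array,(c['K'],c['R'],c['t']))
    return R.T@(np.linalg.inv(K)@np.array([u,v,1.])*d-t)
def proj(n,X):
    c=bot.camera_info(n);K,R,t=map(np.array,(c['K'],c['R'],c['t'])); p=K@(R@np.array(X)+t); return p[:2]/p[2]
E
python3 - <<'E'
from h import *
s=bot.read_state(); print(s)
cap('top','t0.png');cap('side','s0.png')
E
```

```text
pics
{'time_s': 0.0, 'joint_positions': array([ 5.83004848e+01,  3.02792547e+01,  8.21575191e+01,  3.93940476e-04,
        6.76889285e+01, -1.02276157e+01]), 'qvel': array([-0.00855169, -0.00355125,  0.06407574, -0.0025148 , -0.04299124,
       -0.04656639]), 'tau': array([ 9.93103604e-04, -4.40028226e+01, -1.76589721e+01,  6.33101701e-02,
        5.81067475e-02, -1.63656591e-04]), 'position': array([0.22835548, 0.58099142, 0.22156226]), 'tcp_rot': array([[-9.30596018e-01,  3.66046050e-01, -1.15823810e-03],
       [ 3.66047668e-01,  9.30594236e-01, -1.86327763e-03],
       [ 3.95804280e-04, -2.15792910e-03, -9.99997593e-01]]), 'force': array([ 0.19659766,  0.00579231, -0.10485275]), 'moment': array([0.03478347, 0.02132983, 0.01768026]), 'opening': 1.0018992161122524}
```

View pics/t0.png

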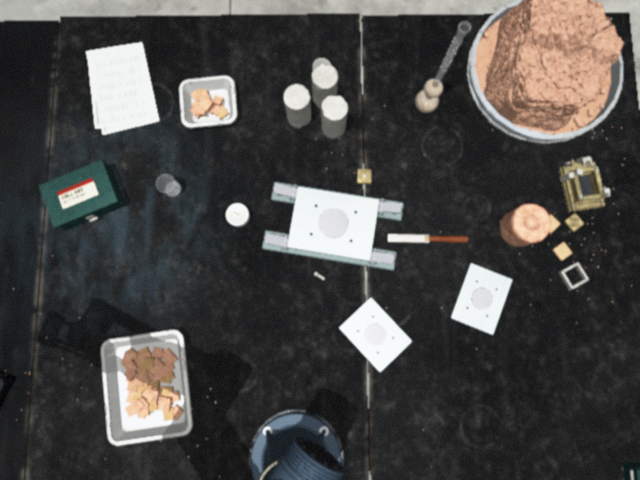

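View pics/s0.png

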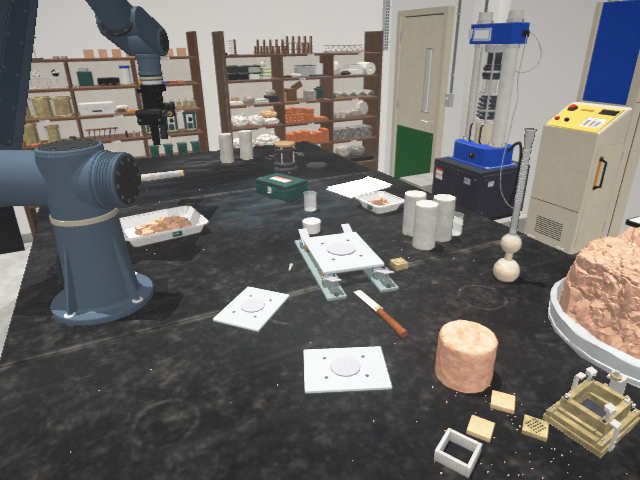

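The top view shows the frame with the plate centred near (333,223), a shim at each of its four corners. The tin is at (237,215), the pad at (364,176), the screw at (319,276) and the spatula at (428,239). Two smaller look-alike plates lie at (375,335) and (482,298).

Run:
```python
from h import *
im=cv2.imread('pics/t0.png'); d=np.load('pics/t0_d.npy')
cv2.imwrite('pics/t0z.png',cv2.resize(im[165:285,225:415],None,fx=4,fy=4,interpolation=cv2.INTER_CUBIC))
for th in ['plate','frame']:
    r=bot.trace('top',th)
    for q in r[:3]:
        m=q['region'];c,sz,a=cv2.minAreaRect(np.argwhere(m)[:,::-1].astype(np.float32));print(th,q['p'],q['bbox'],c,sz,a)
        box=cv2.boxPoints((c,sz,a)); z=.042 if th=='plate' else .01
        W=np.array([world('top',u,v,z) for u,v in box]);print(W.round(4).tolist(),W.mean(0).round(4))
        if th=='plate':
            v,u=np.argwhere(cv2.erode(m.astype(np.uint8),np.ones((5,5)))>0).T
            P=np.array([dep('top',a,b,d[b,a]) for a,b in zip(u,v)]);print('dep med',np.median(P,0), P.mean(0))
c=bot.camera_info('top');print(-np.array(c['R']).T@c['t'])
```

```text
plate 0.81 [449.7, 263.4, 509.9, 335.6] (480.92083740234375, 298.6629333496094) (46.47799301147461, 59.23311996459961) 21.161258697509766
[[0.3193, -0.3556, 0.042], [0.4473, -0.4115, 0.042], [0.4072, -0.5107, 0.042], [0.2806, -0.4536, 0.042]] [ 0.3636 -0.4328  0.042 ]
dep med [ 0.36264361 -0.44299683  0.00822564] [ 0.36389592 -0.44277496  0.01053741]
plate 0.65 [286.8, 184.4, 378.6, 257.8] (333.0103454589844, 222.85304260253906) (83.743896484375, 62.0275764465332) 9.21102523803711
[[0.4883, 0.0205, 0.042], [0.6372, -0.0032, 0.042], [0.6024, -0.2021, 0.042], [0.4549, -0.175, 0.042]] [ 0.5457 -0.0899  0.042 ]Traceback (most recent call last):
  File "<stdin>", line 12, in <module>
  File "h.py", line 9, in dep
    c=bot.camera_info(n);K,R,t=map(np.array,(c['K'],c['R'],c['t']))
ValueError: time passes only in moves, steps and waits
```

Run:
```python
from h import *
r=bot.find_in('top','shim_1');
for q in r: print(q['p'],np.round(q['bbox']), world('top',(q['bbox'][0]+q['bbox'][2])/2,(q['bbox'][1]+q['bbox'][3])/2,.036).round(4))
```

```text
0.8 [264. 232. 291. 244.] [0.5103 0.0436 0.036 ]
0.73 [277. 184. 293. 196.] [0.6284 0.0256 0.036 ]
0.6 [379. 200. 400. 213.] [ 0.5856 -0.2265  0.036 ]
```

View pics/t0z.png

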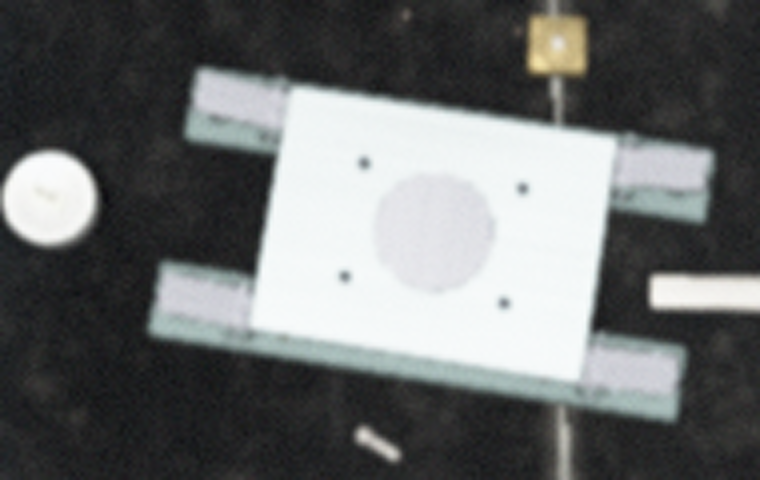

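The enlarged picture shows the plate's corners at zoom pixels (291,87), (617,134), (581,381) and (250,329).

```bash
cat > geo.py <<'E'
import numpy as np
cx,cy,yaw=0,0,0
E
python3 - <<'E'
from h import *
from scipy.optimize import least_squares
Z=np.array([(291,87),(617,134),(581,381),(250,329)]);uv=(Z+.5)/4-.5+[225,165]
W=np.array([world('top',u,v,.042) for u,v in uv])[:,:2]
L=np.array([(.075,.1),(.075,-.1),(-.075,-.1),(-.075,.1)])
def f(p,L=L):
    c,s=np.cos(p[2]),np.sin(p[2]); return L@np.array([[c,s],[-s,c]])+p[:2]
r=least_squares(lambda p:(f(p)-W).ravel(),[.54,-.09,-.17]);print(r.x,np.degrees(r.x[2]),(r.fun*1e3).round(1))
p=r.x
np.save('pose.npy',p)
C=f(p,np.array([(.062,.08),(.062,-.08),(-.062,-.08),(-.062,.08)]))
T=f(p,np.array([(.062,.144),(.062,-.144),(-.062,-.144),(-.062,.144)]))
print('corners',C.round(4).tolist());print('tabs(hinge+36)',T.round(4).tolist())
# check overlay both
for n,fn in (('top','t0.png'),('side','s0.png')):
    im=cv2.imread('pics/'+fn); k=4 
    pts=[proj(n,[*a,.042]) for a in np.vstack([C,T,f(p)])]
    q=np.array(pts); o=q.min(0).astype(int)-30; e=q.max(0).astype(int)+30
    b=cv2.resize(im[o[1]:e[1],o[0]:e[0]],None,fx=4,fy=4,interpolation=cv2.INTER_CUBIC)
    for a in q: cv2.circle(b,tuple(((a-o+.5)*4).astype(int)),4,(0,0,255),1)
    cv2.imwrite('pics/ov_%s.png'%n,b[:600,:800]);print(b.shape)
c=bot.camera_info('top');print('cam',-np.array(c['R']).T@c['t']);c=bot.camera_info('side');print('cam',-np.array(c['R']).T@c['t'])
s=bot.read_state();print(s['time_s'],s['position'])
E
```

```text
[ 0.54580316 -0.09068664 -0.16175596] -9.26793407805676 [ 0.8  0.9 -0.7 -0.4  0.1 -1.1 -0.2  0.6]
corners [[0.6199, -0.0217], [0.5941, -0.1796], [0.4717, -0.1597], [0.4975, -0.0017]]
tabs(hinge+36) [[0.6302, 0.0414], [0.5838, -0.2428], [0.4614, -0.2228], [0.5078, 0.0614]]
(532, 748, 3)
(456, 584, 3)
cam [ 0.3532928  -0.06469692  1.1794759 ]
cam [ 0.06697071 -0.98432286  0.51887421]
0.2 [0.22855206 0.58125147 0.22193371]
```

View pics/ov_top.png

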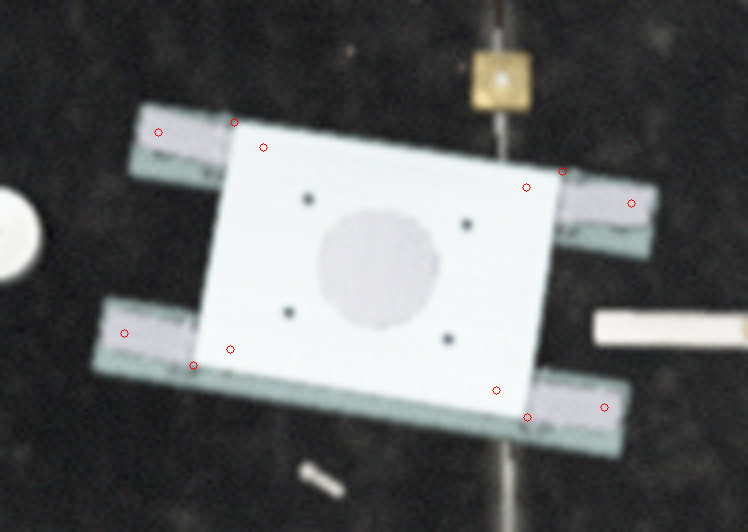

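View pics/ov_side.png

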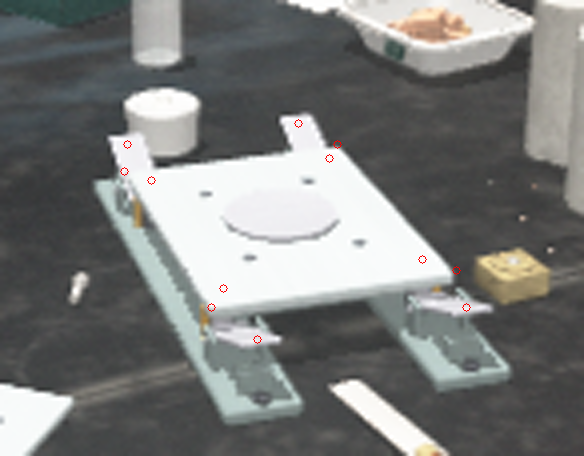

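Emit:
servo_tool(increments=[[1,[0,0,0],-6.1],[1,[0,0,0],-6.1],[1,[-29,-43,0],0],[1,[-30,-44,0],0],[1,[-30,-44,0],0]])

```text
time_s: 0.82
position: [0.2959, 0.4366, 0.2224]
tcp_rot: [[-0.987, 0.16, 0.0], [0.16, 0.987, -0.0], [-0.0, -0.0, -1.0]]
force: [1.5, -0.3, -0.4]
opening: 0.515
```

Emit:
servo_tool(increments=[[1,[-30,-45,0],0],[1,[-30,-45,0],0],[1,[-30,-45,0],0],[1,[-30,-45,0],0],[1,[-30,-45,10],0]])

```text
time_s: 1.45
position: [0.4085, 0.1903, 0.2132]
tcp_rot: [[-0.987, 0.161, 0.003], [0.161, 0.987, 0.001], [-0.003, 0.001, -1.0]]
force: [0.2, 0.2, -0.1]
opening: 0.016
```

Emit:
servo_tool(increments=[[1,[-30,-45,20],0],[1,[-30,-45,30],0],[1,[-30,-45,30],0],[1,[-30,-41,30],0],[1,[0,0,20],0]])

```text
time_s: 2.08
position: [0.5002, -0.005, 0.0813]
tcp_rot: [[-0.986, 0.166, 0.003], [0.166, 0.986, -0.001], [-0.003, -0.001, -1.0]]
force: [-0.0, 0.9, 0.1]
opening: 0.005
```

Emit:
servo_tool(increments=[[1,[0,0,0],0],[1,[0,0,0],0]])

```text
time_s: 2.33
position: [0.4973, -0.0009, 0.083]
tcp_rot: [[-0.987, 0.161, 0.0], [0.161, 0.987, 0.0], [-0.0, 0.0, -1.0]]
force: [-0.1, -0.3, -0.2]
opening: 0.008
```

Emit:
servo_tool(increments=[[1,[0,0,20],0],[1,[0,0,13],0],[1,[0,0,3],0],[1,[0,0,0],0],[1,[0,0,2],0]])

```text
time_s: 2.95
position: [0.4978, -0.0013, 0.0451]
tcp_rot: [[-0.987, 0.161, 0.001], [0.161, 0.987, -0.0], [-0.001, -0.0, -1.0]]
force: [0.0, -0.1, -0.4]
opening: 0.006
```

Run:
```python
from h import *
im,d=cap('side','s1.png')
cv2.imwrite('pics/s1z.png',cv2.resize(im[180:320,270:420],None,fx=4,fy=4,interpolation=cv2.INTER_CUBIC))
```

```text
(no output)
```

View pics/s1z.png

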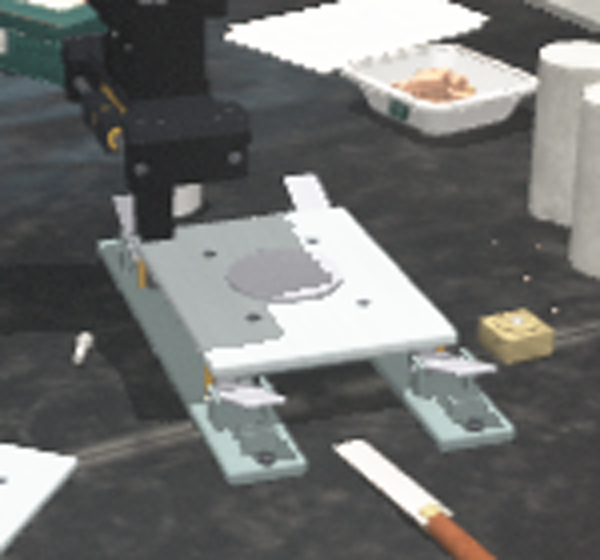

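The side view shows the closed fingers just above the near left corner, at zoom pixel (155,230), clear of the tab. Now I step down onto it.

Emit:
servo_tool(increments=[[1,[0,0,1],0],[1,[0,0,1],0],[1,[0,0,1],0],[1,[0,0,0],0]])

```text
time_s: 3.5
position: [0.4974, -0.0013, 0.0424]
tcp_rot: [[-0.987, 0.161, 0.0], [0.161, 0.987, -0.0], [-0.001, -0.0, -1.0]]
force: [-1.4, -0.3, 7.8]
opening: 0.006
```

Emit:
servo_tool(increments=[[1,[0,0,1],0],[1,[0,0,0],0]])

```text
time_s: 3.75
position: [0.4974, -0.0013, 0.0423]
tcp_rot: [[-0.987, 0.161, 0.001], [0.161, 0.987, -0.0], [-0.001, -0.0, -1.0]]
force: [-1.7, 1.2, 15.2]
opening: 0.004
```

Corner 4 is solid: 15 N and no sink. Next is corner 3.

Emit:
servo_tool(increments=[[1,[0,0,-5],0],[1,[0,0,-13],0],[1,[0,-40,0],0],[1,[0,-40,0],0],[1,[0,-40,0],0]])

```text
time_s: 4.38
position: [0.4781, -0.1209, 0.0591]
tcp_rot: [[-0.987, 0.161, 0.001], [0.161, 0.987, -0.0], [-0.001, -0.0, -1.0]]
force: [0.9, 0.1, 0.5]
opening: 0.006
```

Emit:
servo_tool(increments=[[1,[0,-40,0],0],[1,[0,0,6],0],[1,[0,0,6],0],[1,[0,0,0],0],[1,[0,0,0],0]])

```text
time_s: 5.0
position: [0.4715, -0.1581, 0.0465]
tcp_rot: [[-0.987, 0.159, -0.001], [0.159, 0.987, 0.0], [0.001, 0.0, -1.0]]
force: [-0.1, 0.5, -0.3]
opening: 0.004
```

Target (.4717, -.1597), so I am on it.

Emit:
servo_tool(increments=[[1,[0,0,1.5],0],[1,[0,0,1.5],0],[1,[0,0,1],0],[1,[0,0,0.5],0],[1,[0,0,0],0]])

```text
time_s: 5.62
position: [0.4716, -0.1591, 0.0423]
tcp_rot: [[-0.987, 0.161, 0.0], [0.161, 0.987, 0.0], [-0.0, 0.0, -1.0]]
force: [0.8, 0.9, 3.5]
opening: 0.005
```

Emit:
servo_tool(increments=[[1,[0,0,1],0],[1,[0,0,0],0]])

```text
time_s: 5.88
position: [0.4715, -0.1592, 0.0412]
tcp_rot: [[-0.987, 0.161, -0.0], [0.161, 0.987, -0.0], [0.0, -0.0, -1.0]]
force: [-0.2, 0.9, 4.4]
opening: 0.007
```

Emit:
servo_tool(increments=[[1,[0,0,1],0],[1,[0,0,1],0],[1,[0,0,0],0]])

```text
time_s: 6.25
position: [0.4714, -0.1593, 0.0394]
tcp_rot: [[-0.987, 0.161, -0.0], [0.161, 0.987, -0.0], [0.0, -0.0, -1.0]]
force: [-0.5, 0.2, 7.8]
opening: 0.001
```

Emit:
servo_tool(increments=[[1,[0,0,1],0],[1,[0,0,1],0],[1,[0,0,0],0]])

```text
time_s: 6.62
position: [0.4713, -0.1593, 0.0384]
tcp_rot: [[-0.987, 0.161, 0.0], [0.161, 0.987, -0.0], [-0.0, -0.0, -1.0]]
force: [-3.6, 0.8, 15.1]
opening: 0.003
```

Corner 3 gives: it sank 4 mm and stopped at 15 N. I let it come back up and then look.

Emit:
servo_tool(increments=[[1,[0,0,-3],0],[1,[0,0,-5],0],[1,[0,0,-16],0],[1,[0,-31,0],0],[1,[0,-31,0],0]])

```text
time_s: 7.25
position: [0.4617, -0.2211, 0.0611]
tcp_rot: [[-0.987, 0.16, 0.0], [0.16, 0.987, -0.001], [-0.0, -0.0, -1.0]]
force: [0.4, -0.7, 0.2]
opening: 0.005
```

Emit:
servo_tool(increments=[[1,[0,0,0],0],[1,[0,0,0],0]])

```text
time_s: 7.5
position: [0.461, -0.2197, 0.0607]
tcp_rot: [[-0.987, 0.162, -0.001], [0.162, 0.987, 0.001], [0.001, 0.001, -1.0]]
force: [0.1, 0.4, 0.3]
opening: 0.001
```

Run:
```python
from h import *
im,d=cap('side','s2.png')
cv2.imwrite('pics/s2z.png',cv2.resize(im[180:320,270:420],None,fx=4,fy=4,interpolation=cv2.INTER_CUBIC))
im,d=cap('top','t2.png')
cv2.imwrite('pics/t2z.png',cv2.resize(im[165:285,225:415],None,fx=4,fy=4,interpolation=cv2.INTER_CUBIC))
```

```text
(no output)
```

View pics/s2z.png

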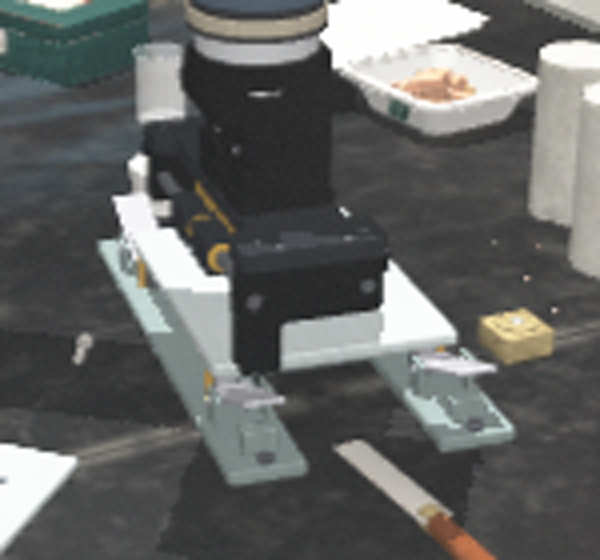

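View pics/t2z.png

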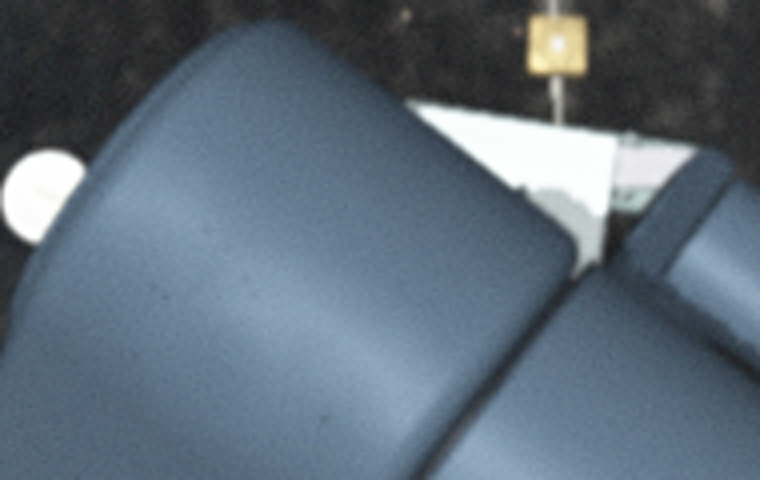

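The side view shows the fingers above the tab of shim_3, at zoom pixel (255,375). The plate is back up. I press down in steps.

Emit:
servo_tool(increments=[[1,[0,0,8],0],[1,[0,0,3],0],[1,[0,0,2],0],[1,[0,0,2],0],[1,[0,0,0],0]])

```text
time_s: 8.22
position: [0.4615, -0.2204, 0.0459]
tcp_rot: [[-0.987, 0.161, -0.0], [0.161, 0.987, 0.0], [0.0, 0.0, -1.0]]
force: [-0.4, 0.4, 0.9]
opening: 0.003
```

Emit:
servo_tool(increments=[[1,[0,0,2],0],[1,[0,0,2],0],[1,[0,0,2],0],[1,[0,0,2],0],[1,[0,0,0],0]])

```text
time_s: 8.85
position: [0.462, -0.2207, 0.038]
tcp_rot: [[-0.987, 0.161, 0.001], [0.161, 0.987, -0.0], [-0.001, -0.0, -1.0]]
force: [1.0, -1.3, 3.0]
opening: 0.003
```

Emit:
servo_tool(increments=[[1,[0,0,2],0],[1,[0,0,2],0],[1,[0,0,2],0],[1,[0,0,1.5],0],[1,[0,0,0],0]])

```text
time_s: 9.48
position: [0.4616, -0.2202, 0.0303]
tcp_rot: [[-0.987, 0.162, -0.0], [0.162, 0.987, 0.0], [0.0, 0.0, -1.0]]
force: [0.9, -2.2, 1.5]
opening: 0.007
```

Emit:
servo_tool(increments=[[1,[0,0,1],0],[1,[0,0,1],0],[1,[0,0,1],0],[1,[0,0,0],0]])

```text
time_s: 9.98
position: [0.4616, -0.2204, 0.0281]
tcp_rot: [[-0.987, 0.161, 0.0], [0.161, 0.987, -0.0], [-0.0, -0.0, -1.0]]
force: [0.1, -1.5, 8.9]
opening: 0.005
```

Emit:
servo_tool(increments=[[1,[0,0,1],0],[1,[0,0,1],0],[1,[0,0,0],0]])

```text
time_s: 10.35
position: [0.4616, -0.2204, 0.0277]
tcp_rot: [[-0.987, 0.161, 0.001], [0.161, 0.987, -0.001], [-0.001, -0.001, -1.0]]
force: [-2.8, -1.2, 22.4]
opening: 0.007
```

At the end stop: 22 N, with z no longer changing. I lift off and look.

Emit:
servo_tool(increments=[[1,[0,0,-3],0],[1,[0,0,-8],0],[1,[0,0,-40],0],[1,[0,0,-50],0],[1,[0,0,-50],0]])

```text
time_s: 10.98
position: [0.4605, -0.2193, 0.1772]
tcp_rot: [[-0.987, 0.161, -0.003], [0.161, 0.987, 0.003], [0.003, 0.002, -1.0]]
force: [0.3, -1.2, 0.5]
opening: 0.005
```

Emit:
servo_tool(increments=[[1,[20,40,0],0],[1,[20,45,0],0],[1,[20,50,0],0],[1,[20,50,0],0],[1,[20,50,0],0]])

```text
time_s: 11.6
position: [0.3991, 0.0295, 0.1762]
tcp_rot: [[-0.987, 0.162, -0.002], [0.162, 0.987, 0.001], [0.002, 0.001, -1.0]]
force: [1.2, 0.1, 0.2]
opening: 0.005
```

Emit:
servo_tool(increments=[[1,[0,50,0],0],[1,[0,50,0],0],[1,[0,50,0],0],[1,[0,50,0],0],[1,[0,0,0],0]])

```text
time_s: 12.22
position: [0.4323, 0.2279, 0.1761]
tcp_rot: [[-0.988, 0.156, -0.001], [0.156, 0.988, 0.0], [0.001, 0.0, -1.0]]
force: [-0.2, -0.7, 0.6]
opening: 0.009
```

Emit:
servo_tool(increments=[[1,[20,50,0],0],[1,[20,50,0],0],[1,[20,50,0],0],[1,[0,0,0],0],[1,[0,0,0],0]])

```text
time_s: 12.85
position: [0.3971, 0.3811, 0.1759]
tcp_rot: [[-0.987, 0.161, -0.002], [0.161, 0.987, -0.002], [0.002, -0.003, -1.0]]
force: [-0.7, 0.1, 0.5]
opening: 0.005
```

Run:
```python
from h import *
im,d=cap('side','s3.png')
cv2.imwrite('pics/s3z.png',cv2.resize(im[200:310,280:410],None,fx=5,fy=5,interpolation=cv2.INTER_CUBIC))
im,d=cap('top','t3.png')
cv2.imwrite('pics/t3z.png',cv2.resize(im[165:285,225:415],None,fx=4,fy=4,interpolation=cv2.INTER_CUBIC))
print(bot.read_state()['position'],bot.read_state()['force'])
```

```text
[0.39783329 0.38080899 0.17617188] [-0.32817413 -0.4201373   0.2968617 ]
```

View pics/s3z.png

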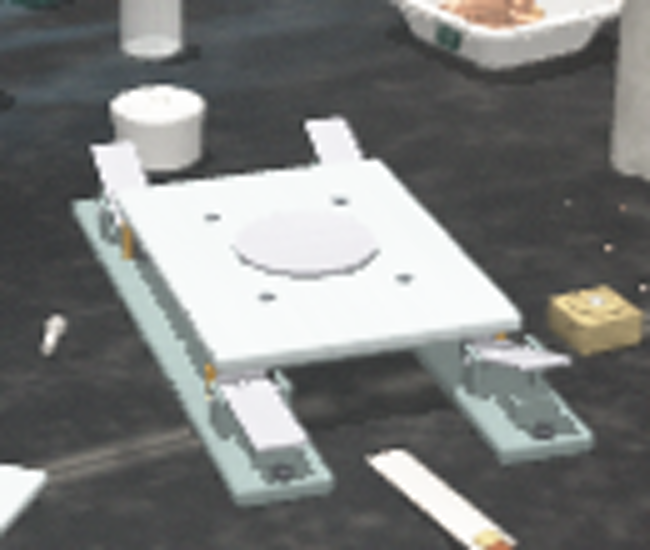

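View pics/t3z.png

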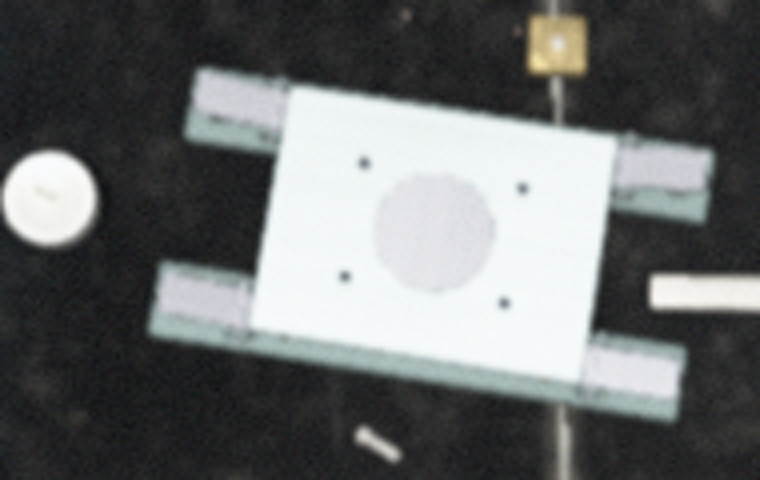

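The side view shows shim_3's tab flat at zoom pixel (265,415) and the other three standing up. The plate and bystanders sit at the same top-view pixels as before.

```bash
python3 -c "
from rig import bot
print(bot.hand_in())"
```

```text
the job is handed in; nothing more can be done
None
```

The rocking corner was the near right one (corner_3). I pressed its shim down flat, and the job was handed in at about 13 s.

- **Finding the corner:** Corner 4 stayed put under 15 N. Corner 3 started to give at about 4 N, sank 4 mm to its stop, and I let it come back up. Since the task says only one corner rocks, I did not press corners 1 and 2.
- **Pressing the shim:** I pushed shim_3's tab down until it stopped, with the fingertips at z = 27.7 mm and 22 N on the wrist, then lifted off and moved the arm clear.
- **Last checks:** The side view shows shim_3 flat and the other three tabs standing up. In the top view the plate, tin, pad, screw and the visible end of the spatula had not moved. I did not look closely at the beaker again.
- **Not checked:** I did not press corner 3 again after setting the shim, and I did not measure how far its witness pin went down. No check failed or disagreed.

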